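# Scan the tin and hold it up in the seamer

### The arm

A 7-joint arm with a two-finger parallel gripper is mounted at the origin on the work surface; the furniture and walls round the work are solid. World frame = base frame: x ahead of the robot, y to its left, z up, the work surface at z = 0. Lengths are in m, angles in degrees, forces in N, time in s.
With the tool pointing down it reaches from about 0.425 to 0.875 m from the base axis. Payload 4.7 kg.
Tool frame: the origin (TCP) lies between the finger pads; the fingertips stand r.finger_overhang ahead of it and the grasp point (between the pads) lies 11 mm behind it (r.finger_overhang is the distance from the TCP to the fingertips, in m); z points along the fingers, y is the line along which they close (so a half turn about z gives the same grasp; the last joint's range is limited). The gripper opens to 85 mm and grips with 20 to 120 N. Pads are 22 mm wide; open, the fingers measure 114 mm over their backs; the gripper's body (76 mm by 85 mm) begins 54 mm behind the grasp point. The pads swing forward as they close: fully open they stand 13 mm farther back than shut.
Start: joints at [68.933, 18.392, -4.016, 83.108, 1.295, 78.541, -3.26], TCP at [0.242, -0.603, 0.218] pointing down, gripper open.
Joint ranges: [-163.93, 163.93], [-17.29, 119.83], [-79.2, 71.16], [3.27, 140.29], [-89.18, 269.18], [5.43, 117.66], [-154.24, 154.24]. Speed limits (degrees/s): [147.25, 147.25, 180, 180, 180, 180, 180].

### API

Orientations are given as a 3x3 rotation matrix whose columns are the frame's x, y, z axes.
In Python, from workcell import r gives the robot as it stands.
- The arm moves only by the tool apply_moves, never from a script. Its argument "moves" is a list of rows, each a list of 3 entries, a list of its own where there are three numbers: the turn, a rotation vector about the tool's x, y, z normalised to -1 to 1, where 1 is pi/4 rad, then the shift along the tool's x, y, z normalised to -1 to 1, where 1 is 0.1 m, then the closure in counts, from 0 (fully open) to 255 (shut). In form: [[[wx, wy, wz], [tx, ty, tz], hand], ...]. A call has 1 to 10 rows; each row is the pose to reach, as a shift and turn from the pose commanded when the call began, along the tool's axes at that moment; what a row does not reach only later rows make up. A row lasts 1/12 s, in which the tool goes at most 41.7 mm and 7.16 degrees, less where a joint would pass 70% of its speed; a pose out of reach is approached as far as the arm can. A call with a number of a shift or a turn outside -1 to 1 is refused whole. A call with a gripper value outside its range is refused whole. The fingers move at their own pace and stop on an object; "newtons" is the grip in N (left out, the last holds). Time passes only in rows, so rows that repeat a pose let the fingers close. It gives the time, the measured TCP pose, the force, the opening and the grip force at its end, in the units of the state.
- r.get_obs(): the state, without advancing time (a new reading comes with each control period).
- r.capture(name): name is "side" or "top"; returns (picture, depth): 400x640x3 uint8, blue, green, red; 400x640 float32, m along the optical axis (not along the pixel's ray), 0 where there is no reading.
- r.calibration(name): a dict with "camera_matrix" (3x3 intrinsics, pixels), "D" ([k1, k2, p1, p2, k3] as OpenCV has them; the pictures are not rectified), "rvec" (rotation vector, rad) and "tvec" (3), from world to camera coordinates, as OpenCV has them. Camera axes: x right, y down, z forward; pixel columns grow to the right and rows downward; lengths in m; the calibration is good to about 2 mm. A picture is of the moment at which its call begins. calibration takes no time and is no camera call.
- r.close_job(): hands the job in; it is judged then, once.
The state is a dict: "time_s": time; "joints": joint angles; "dq": joint speeds; "joint_efforts": joint torques, N m; "position": TCP position; "eef_rot": TCP orientation; "ft_force": force on the tool from outside, world axes, zero at the start; "moment": the same for the moment, N m; "width": finger opening in m; "grasp_force": force on a finger pad.
Only numpy, scipy, OpenCV 4.12 (cv2) and the standard library are available. Lean on these libraries where they do the work, as an engineer would, in place of code of your own. Each camera call takes 0.05 s, during which the arm holds its last target. There are 200 camera calls.

### The job

Take the hand scanner out of its charging dock, point it at the barcode label of the tin standing in the bench seamer and hold it steady there for a good second at reading distance, then lay it back in its dock and let go. Then turn the seamer's cam lever up to its highest lift, where the lever stands upright and the tin is pressed against the chuck, and keep holding it there: the lever springs back when released, so finish with the lever still held, the tin standing in its place and the things around undisturbed.

Things in the scene. Friction and masses are not known exactly. Their poses are not given: they have to be found in the camera images.
- scanner: Cordless barcode scanner, a stick 157 mm long lying flat: black handle 36 mm wide and 32 mm high (x -78 to +45 mm), wider grey head 50 mm wide and 34 mm high (x +45 to +79 mm), 0.16 kg. Origin: centre of its underside. Its x axis runs along it towards the reading window, z is its top side. Starts lying in the dock, its underside 14 mm above the table. Grip the handle from above across its width, within 25 mm of the origin, where the dock has no cheeks.
- scan_window (a point): Centre of the scanner's reading window, on the end of its head: 79 mm ahead of the scanner's origin and 17 mm above its underside. Site x axis = the reading direction, straight out of the window.
- dock_seat (a point): The scanner's seat on the fixed charging dock, a grey plate 152 x 68 x 14 mm; when docked the scanner's origin is here and its axes lie along the point's (x towards the head end). Four small cheeks, 12 mm high above the plate, stand on both sides of the handle at x -72 to -48 and x +31 to +41 mm with 4.5 mm of play on each side; the grey head lies ahead of the front cheeks with about 4 mm of play behind it, so the scanner goes in from above.
- tin: Food tin, 75 mm in diameter and 58 mm high, standing in the 2 mm deep recess of the seamer's lifter plate under the chuck. Origin: centre of its underside, z up; its own -x side carries the white barcode label and looks more or less towards the front of the machine. It weighs about 0.26 kg.
- batch_label (a point): Centre of the white label with black bars on the tin's side (label about 31 mm wide, 32 mm high), 29 mm above the tin's underside. Site axes are the tin's: the label faces along -x. The scanner reads it with the window 40 to 150 mm from the label, its reading direction meeting the label's middle within 15 mm and within about 25 degrees of square on.
- seamer: Grey bench tin seamer, fixed: base 165 x 124 mm, a column at the back and a head with a round motor over the chuck, top 288 mm above the table, head 66 mm wide and reaching 35 mm ahead of the chuck axis. Origin: on the table, on the vertical axis of chuck, lifter and tin; x points to the back of the machine, so its front looks along -x; y to its left.
- lever_hinge (a point): Point on the pivot axis of the cam lever, level with the middle of its hand grip: 119 mm to the right (-y) of the seamer's origin and 50 mm above the table. The pivot axis is the seamer's y axis; point axes are the seamer's.
- cam_lever (a joint): Angle of the cam lever, rad. 0 at rest (leaning to the front, 10 degrees above level), growing as the grip goes up and back; 1.40 = lever upright = highest lift; beyond that the cam lets the lifter down again, stop at 1.85. A return spring and the load pull it back towards 0 with about 1 to 4 N at the grip.
- lifter (a joint): Rise of the lifter plate with the tin, m: 0 at rest, 0.012 at highest lift. The tin's top meets the sprung chuck after 9 mm.
- chuck: Steel chuck disc, 68 mm in diameter, over the tin; its spring gives up to about 8 mm, pressing the tin with about 11 N at highest lift. Origin: centre of its lower face, 149 mm above the table at rest.
- tin_waiting: A second tin of the same make without a barcode label, waiting on the table; a bystander. Origin: centre of its underside.
- weight: Cast iron knob weight, 52 mm wide and 50 mm high, on the table; a bystander. Origin: centre of its underside.
- jar_spice: Small spice jar, 47 mm wide and 98 mm high, on the table; a bystander. Origin: centre of its underside.
- lever_bar: The cam lever: a shaft under the tin, a steel bar 11 mm thick on its right end, 85 mm to the right of the seamer's origin, and the hand grip standing out to the right at the bar's end. Origin: on the pivot axis under the tin, 50 mm above the table.
- lever_grip (a point): Middle of the lever's hand grip: a black round sleeve, 24 mm in diameter, 46 mm long along the seamer's y axis, turning freely on the crank pin. It circles lever_hinge at 140 mm in the seamer's x-z plane: at rest 138 mm in front of it and 24 mm above it, at highest lift 140 mm straight above. Pinch it from above, fingers in front and behind; as it turns, the hand need not tilt on the way up.
- impulse_sealer: Blue bag sealer, 100 x 360 mm, fixed to the table between the dock and the seamer; a bystander. Its arm stands raised, the black grip at its far end about 215 mm above the table: carry things over it. Origin: middle of its underside.
There are look-alikes about, which are no part of the job. What is shaped like the tin but yellow is not meant.

How it is judged:
By the outcome, as a careful person would: the job done as asked, in the order asked, and still so for the second after the job is handed in, while the arm keeps its last pose, push and grip.
It also fails if it takes over 72 s, if anything falls off the work surface, if the arm or the gripper's body presses on something with over 40 N, if the wrist force passes 120 N, or if a joint passes its speed limit or range.

## Working session

There is one attempt and no reset: what is moved stays moved. The work goes in short steps, Python scripts to look and compute and a tool call to move; the robot and the scene stay as the last step left them, time stands still between calls to the robot, and variables do not carry over. Pictures are saved under pics/ and viewed, at most 10 in all, crops included, and the job is handed in when it is done.

Besides the shell and the picture viewer there is one more tool, called after "Call:" as name(argument=value, ...), one argument or row to a line, values as JSON. apply_moves: Moves the arm, as the interface text tells. Its arguments: {"type":"object","properties":{"moves":{"type":"array","items":{"type":"array"}},"newtons":{"type":"number"}},"required":["moves"]}

```bash
mkdir -p pics; cat > h.py <<'E'
import numpy as np, cv2
from workcell import r
def cam(n):
    c=r.calibration(n); K=np.array(c["camera_matrix"],float); D=np.array(c["D"],float)
    rv=np.array(c["rvec"],float); t=np.array(c["tvec"],float).ravel(); R=cv2.Rodrigues(rv)[0]
    return K,D,R,t
def ray(n,uv):
    K,D,R,t=cam(n); p=cv2.undistortPoints(np.array(uv,float).reshape(-1,1,2),K,D).reshape(-1,2)
    d=np.c_[p,np.ones(len(p))]; return -R.T@t, d@R
def onplane(n,uv,z):
    o,d=ray(n,uv); return o+d*((z-o[2])/d[:,2])[:,None]
def cloud(n,depth):
    K,D,R,t=cam(n); h,w=depth.shape
    v,u=np.mgrid[:h,:w]; o,d=ray(n,np.c_[u.ravel(),v.ravel()])
    return (o+d*depth.ravel()[:,None]).reshape(h,w,3)
def proj(n,P):
    K,D,R,t=cam(n); return cv2.projectPoints(np.array(P,float).reshape(-1,3),cv2.Rodrigues(R)[0],t,K,D)[0].reshape(-1,2)
E
python3 - <<'E'
from h import *
for n in("top","side"):
    p,d=r.capture(n); cv2.imwrite(f"pics/{n}0.png",p); np.save(n+"0.npy",d); K,D,R,t=cam(n); print(n,-R.T@t,R[2],K[0,0],(d>0).mean())
print(r.get_obs(), r.finger_overhang)
E
```

```text
top [ 0.3072959  -0.00903408  1.32984234] [ 0.1651232  -0.00816365 -0.98623916] 470.16355018586967 0.99575
side [0.67396124 0.85824542 0.82820483] [-0.14311147 -0.74941989 -0.6464433 ] 392.99457812551407 0.93008203125
{'time_s': 0.1, 'joints': array([68.93351962, 18.43582514, -4.01622006, 83.16898367,  1.2949323 ,
       78.54005118, -3.25953585]), 'dq': array([-0.01543545, -0.11432654, -0.01115035, -0.19053327,  0.01010566,
        0.00613489,  0.01492735]), 'joint_efforts': array([-8.01854480e-05, -4.94875574e+01, -3.84181710e-01, -3.15208519e+01,
        1.28237635e-02,  7.48139340e-03,  5.56275666e-06]), 'position': array([ 0.24194416, -0.60274701,  0.21731211]), 'eef_rot': array([[ 9.27984554e-01,  3.72617944e-01, -7.31702774e-04],
       [ 3.72618651e-01, -9.27983213e-01,  1.57997651e-03],
       [-9.02802929e-05, -1.73883990e-03, -9.99998484e-01]]), 'ft_force': array([0.07995701, 0.62392935, 0.5012722 ]), 'moment': array([-0.0631084 , -0.02375719,  0.02559141]), 'grasp_force': 0.0, 'width': 0.0853908848030488} 0.008
```

View pics/top0.png

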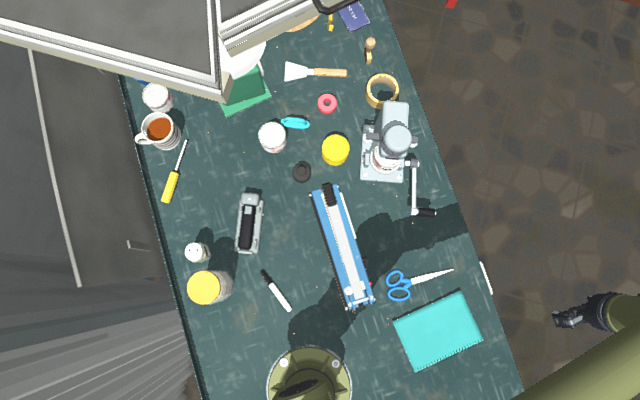

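View pics/side0.png

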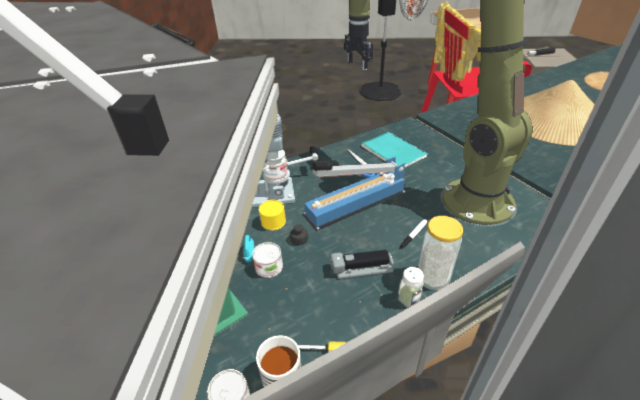

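The top view shows the dock with the scanner at (250,222), head up, the sealer at (342,245), the seamer at (388,150) and the lever grip at (427,212). The side view shows the scanner at (362,262) and the seamer partly hidden behind a frame at (275,170).

```bash
python3 - <<'E'
from h import *
t=cv2.imread("pics/top0.png"); s=cv2.imread("pics/side0.png")
f=lambda im,x,y,w,h,k: cv2.resize(im[y:y+h,x:x+w],None,fx=k,fy=k,interpolation=cv2.INTER_CUBIC)
a=f(t,345,90,100,133,3); b=f(t,225,185,50,75,4); c=f(s,240,105,100,100,4)
o=np.zeros((599,800,3),np.uint8); o[:399,:300]=a; o[:300,300:500]=b; o[199:599,400:800]=np.where(True,c,0) ; o[:300,300:500]=b
cv2.imwrite("pics/crop0.png",o)
d=np.load("top0.npy"); P=cloud("top",d)
for nm,uv in dict(head=(250,200),handle=(248,230),dockend=(246,248),tinw=(271,135),yel=(335,148),wt=(302,170),motor=(397,138),shead=(393,112),base=(370,172),grip=(427,212),bar=(414,190),sealergrip=(330,193),frame=(215,80),frame2=(100,55),frame3=(240,40),jar=(196,250),yjar=(205,287),knob=(370,45)).items(): print(nm,np.round(P[uv[1],uv[0]],3))
g=t.astype(int).sum(2)
Z=P[...,2]
# scanner handle: dark, z 0.03-.06
sub=np.zeros(Z.shape,bool); sub[190:260,230:270]=1
for nm,m in dict(handle=sub&(g<120)&(Z>.025),all=sub&(Z>.03),plate=sub&(Z>.008)&(Z<.022)).items():
    q=P[m]; (c,wh,an)=cv2.minAreaRect(q[:,:2].astype(np.float32)*1000); print(nm,m.sum(),c,wh,an,np.median(q[:,2]))
sub[:]=0; sub[195:225,408:440]=1
m=sub&(Z>.045)&(Z<.12); print(np.round(P[m],3)[::6], t[m][::6])
E
```

```text
head [0.504 0.175 0.048]
handle [0.421 0.177 0.044]
dockend [0.372 0.181 0.04 ]
tinw [0.691 0.125 0.048]
yel [ 0.656 -0.056  0.054]
wt [0.592 0.035 0.047]
motor [ 0.62  -0.19   0.287]
shead [ 0.704 -0.19   0.229]
base [ 0.597 -0.158  0.022]
grip [ 0.478 -0.306  0.081]
bar [ 0.54  -0.274  0.067]
sealergrip [ 0.501 -0.04   0.209]
frame [0.625 0.168 0.582]
frame2 [0.681 0.385 0.552]
frame3 [0.724 0.139 0.535]
jar [0.36  0.302 0.101]
yjar [0.269 0.254 0.182]
knob [ 0.946 -0.147  0.101]
handle 48 (429.4237060546875, 172.083740234375) (108.2115249633789, 31.031137466430664) 7.979182243347168 0.03974895973207848
all 804 (387.2005615234375, 132.77197265625) (299.9185485839844, 126.5848159790039) 37.71681594848633 0.04539591665375731
plate 496 (446.0255126953125, 179.31764221191406) (179.60818481445312, 97.06100463867188) 8.586342811584473 0.014011556004463466
[[ 0.526 -0.269  0.067]
 [ 0.523 -0.274  0.069]
 [ 0.518 -0.269  0.067]
 [ 0.514 -0.272  0.075]
 [ 0.508 -0.267  0.074]
 [ 0.506 -0.273  0.074]
 [ 0.5   -0.268  0.072]
 [ 0.497 -0.272  0.078]
 [ 0.492 -0.267  0.073]
 [ 0.489 -0.269  0.0
[... 703 characters left out ...]
0.47  -0.325  0.083]
 [ 0.468 -0.301  0.078]
 [ 0.468 -0.318  0.077]] [[236 239 232]
 [255 255 255]
 [235 240 233]
 [255 255 255]
 [240 243 237]
 [255 255 255]
 [240 244 237]
 [255 255 255]
 [231 235 227]
 [221 223 217]
 [ 43  42  37]
 [ 47  48  39]
 [248 250 245]
 [ 51  47  49]
 [ 44  40  42]
 [ 40  38  37]
 [255 255 255]
 [ 62  58  55]
 [ 54  51  49]
 [ 49  47  45]
 [255 255 255]
 [ 76  73  69]
 [ 66  64  63]
 [ 52  50  48]
 [207 215 202]
 [255 255 255]
 [ 72  67  65]
 [ 67  63  62]
 [224 228 216]
 [255 255 255]
 [ 64  59  57]
 [ 69  66  63]
 [ 61  54  53]
 [255 255 255]
 [ 59  54  53]
 [ 65  61  58]
 [ 87  86  83]
 [ 51  49  46]
 [ 55  51  49]
 [ 57  54  51]
 [ 56  54  47]
 [ 51  50  48]]
```

View pics/crop0.png

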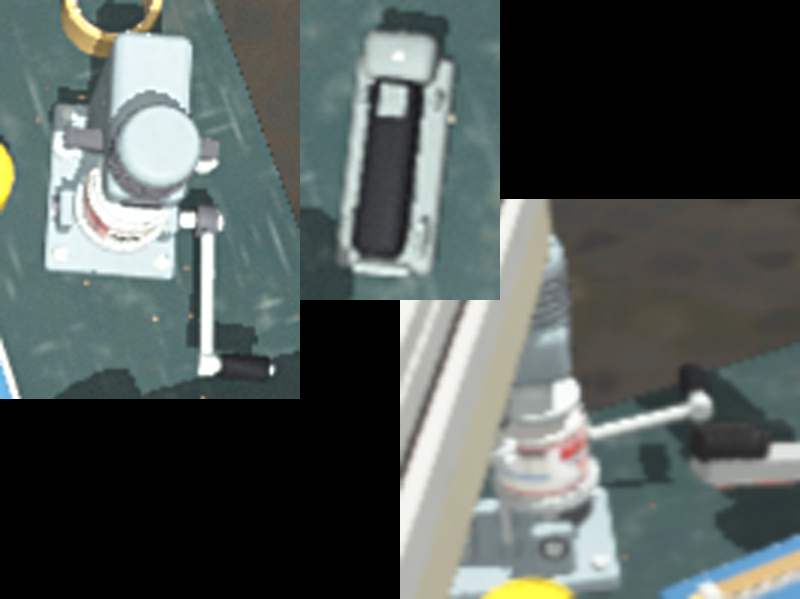

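The crop shows the seamer with its base corners at full-picture (360,180), (403,183) and (363,124), and the lever bar running straight to the front. The tin stands under the chuck with a red patch and white print. The scanner lies straight in its dock with the head up the picture.

```bash
python3 - <<'E'
from h import *
t=cv2.imread("pics/top0.png"); P=cloud("top",np.load("top0.npy")); Z=P[...,2]
def comp(m,uv):
    n,l=cv2.connectedComponents(m.astype(np.uint8),connectivity=4); return l==l[uv[1],uv[0]]
m=comp((Z>.036)&(Z<.056),(248,230)); q=P[m]; print("scanner",m.sum(),cv2.minAreaRect(q[:,:2].astype(np.float32)*1000),np.percentile(q[:,2],[5,50,95]))
a=q[:,:2]; c=a.mean(0); v=np.linalg.svd(a-c)[2][0]; v*=np.sign(v[0]); n=np.array([-v[1],v[0]]); s=(a-c)@v; w=(a-c)@n
print(c,np.degrees(np.arctan2(v[1],v[0])),s.min(),s.max())
for lo in np.arange(-.08,.08,.02):
    k=(s>=lo)&(s<lo+.02)
    if k.any(): print(round(lo,2),w[k].min().round(4),w[k].max().round(4),k.sum())
m=comp((Z>.006)&(Z<.056),(248,230)); q=P[m]; print("dock",m.sum(),cv2.minAreaRect(q[:,:2].astype(np.float32)*1000))
# seamer base
m=comp((Z>.010)&(Z<.034),(370,172)); q=P[m]; print("base",m.sum(),cv2.minAreaRect(q[:,:2].astype(np.float32)*1000),np.median(q[:,2]))
print(onplane("top",[(360.3,180),(403.3,182.7),(363.3,124.3)],np.median(q[:,2])))
# seamer head top, motor
m=comp((Z>.21)&(Z<.245),(393,112)); q=P[m]; print("head",m.sum(),cv2.minAreaRect(q[:,:2].astype(np.float32)*1000),np.median(q[:,2]))
m=comp((Z>.28),(397,138)); q=P[m]; print("motor",m.sum(),cv2.minEnclosingCircle(q[:,:2].astype(np.float32)*1000))
g=t.astype(int).sum(2)
m=comp((g<290)&(Z>.045)&(Z<.12),(427,212)); q=P[m]; print("grip",m.sum(),q.mean(0),cv2.minAreaRect(q[:,:2].astype(np.float32)*1000))
m=comp((g>500)&(Z>.045)&(Z<.12),(414,190)); q=P[m]; print("bar",m.sum(),cv2.minAreaRect(q[:,:2].astype(np.float32)*1000))
m=comp((Z>.03),(302,170)); q=P[m]; print("wt",q.mean(0))
m=comp((Z>.03),(340,230)); q=P[m]; print("sealer",q.min(0),q.max(0))
cv2.imwrite("pics/tin.png",cv2.resize(t[140:182,355:415],None,fx=12,fy=12,interpolation=cv2.INTER_CUBIC))
E
```

```text
scanner 765 ((447.53759765625, 186.3667755126953), (50.346553802490234, 158.0063018798828), 83.09342193603516) [0.03997876 0.04546114 0.05049918]
[0.45204009 0.18177279] -3.619370298962306 -0.08371863358585663 0.0734819907242161
-0.08 -0.0156 0.0178 90
-0.06 -0.0163 0.0174 91
-0.04 -0.0165 0.017 84
-0.02 -0.0168 0.0189 91
0.0 -0.0173 0.0187 95
0.02 -0.0165 0.0183 89
0.04 -0.0245 0.0262 133
0.06 -0.0233 0.0247 78
dock 1381 ((441.55059814453125, 182.63819885253906), (68.69352722167969, 168.1133575439453), 86.62846374511719)
base 784 ((654.41796875, -192.77471923828125), (123.61077880859375, 164.7559051513672), 87.55781555175781) 0.019720249448372806
[[ 0.57361804 -0.13098942  0.01972025]
 [ 0.56910688 -0.25381464  0.01972025]
 [ 0.73897063 -0.13814305  0.01972025]]
head 847 ((661.9451904296875, -194.22808837890625), (66.72895812988281, 145.79161071777344), 86.90139770507812) 0.22780817203814752
motor 588 ((479.539794921875, -108.30613708496094), 198.8037872314453)
grip 141 [ 0.47756902 -0.30353045  0.08247842] ((478.82525634765625, -303.8018798828125), (44.35175323486328, 23.529754638671875), 88.11540985107422)
bar 204 ((538.9380493164062, -271.5780334472656), (134.1087646484375, 18.244766235351562), 0.16841895878314972)
wt [0.58584228 0.03694946 0.06392177]
sealer [ 0.21822451 -0.16860273  0.0302131 ] [0.5537826  0.00794588 1.32984234]
```

View pics/tin.png

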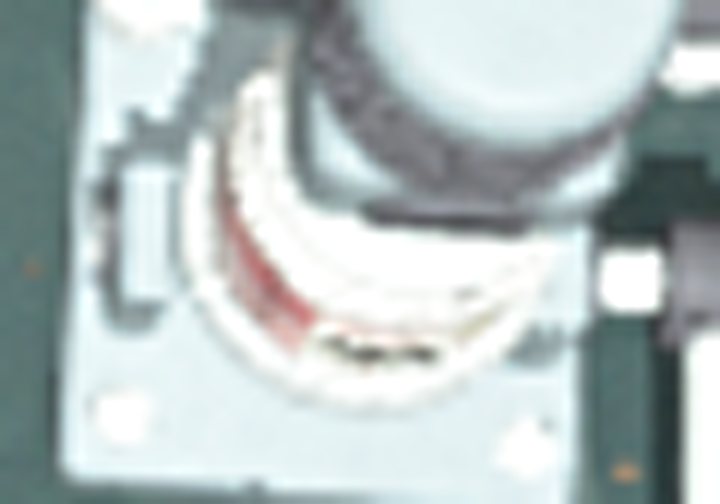

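```bash
cat >> h.py <<'E'
from scipy.spatial.transform import Rotation as Ro
def plan(wps):
    """wps: list of (xyz, yaw deg of tool x, tool down, optional pitch R); prints per-leg tool-axis numbers"""
    o=r.get_obs(); p=o["position"]; R=o["eef_rot"]
    for xyz,yaw in wps:
        y=np.radians(yaw); T=np.c_[[np.cos(y),np.sin(y),0],[np.sin(y),-np.cos(y),0],[0,0,-1]]
        w=Ro.from_matrix(R.T@T).as_rotvec()/(np.pi/4); s=R.T@(np.array(xyz)-p)/.1
        print(xyz,"turn",w.round(3),"shift",s.round(3)); p=np.array(xyz); R=T
E
python3 - <<'E'
from h import *
O=np.array([.6225,-.191]); z0=.082
o,d=ray("top",[(382.1,169.2),(386.9,169.2),(391.7,169.2)])
for v in d:
    a=v[:2]@v[:2]; b=2*v[:2]@(o[:2]-O); c=(o[:2]-O)@(o[:2]-O)-.0375**2
    s=(-b-np.sqrt(b*b-4*a*c))/(2*a); p=o+s*v; print(p.round(4),np.degrees(np.arctan2(*(O-p[:2])[::-1])))
P=cloud("top",np.load("top0.npy"))
for x in (.3,.33,.36,.39,.42,.45,.5):
    m=(abs(P[...,0]-x)<.012)&(P[...,1]<.05)&(P[...,1]>-.23)&(P[...,2]>.02); q=P[m]; print(x,q[:,1:].min(0).round(3),q[:,1:].max(0).round(3))
plan([((.33,-.5,.3),-3.4),((.42,-.40,.32),-3.4),((.46,-.30,.32),-3.4),((.47,-.20,.32),-3.4),((.48,-.10,.32),-3.4),((.48,0,.32),-3.4),((.465,.1,.24),-3.4),((.4464,.182,.16),-3.4)])
E
```

```text
[ 0.5865 -0.1806  0.1087] -16.06512396179468
[ 0.585  -0.1923  0.1165] 1.9469062453625625
[ 0.5888 -0.2075  0.1016] 26.02457322942052
0.3 [-0.152  0.026] [-0.009  1.33 ]
0.33 [-0.153  0.024] [-0.057  0.138]
0.36 [-0.147  0.027] [-0.048  0.147]
0.39 [-0.121  0.023] [-0.036  0.16 ]
0.42 [-0.115  0.028] [-0.028  0.17 ]
0.45 [-0.104  0.02 ] [-0.016  0.177]
0.5 [-0.087  0.022] [-0.001  0.217]
(0.33, -0.5, 0.3) turn [-0.002  0.001  0.562] shift [ 1.2   -0.627 -0.826]
(0.42, -0.4, 0.32) turn [0. 0. 0.] shift [ 0.839 -1.052 -0.2  ]
(0.46, -0.3, 0.32) turn [0. 0. 0.] shift [ 0.34  -1.022  0.   ]
(0.47, -0.2, 0.32) turn [0. 0. 0.] shift [ 0.041 -1.004  0.   ]
(0.48, -0.1, 0.32) turn [0. 0. 0.] shift [ 0.041 -1.004  0.   ]
(0.48, 0, 0.32) turn [0. 0. 0.] shift [-0.059 -0.998  0.   ]
(0.465, 0.1, 0.24) turn [0. 0. 0.] shift [-0.209 -0.989  0.8  ]
(0.4464, 0.182, 0.16) turn [0. 0. 0.] shift [-0.234 -0.808  0.8  ]
```

Call:
apply_moves(
  moves=[
    [[0, 0, 0.56], [1, -0.6, -0.8], 0],
    [[0, 0, 0.56], [1, -0.6, -0.8], 0],
    [[0, 0, 0.56], [1, -0.6, -0.8], 0],
    [[0, 0, 0.56], [1, -0.6, -0.8], 0],
    [[0, 0, 0.56], [1, -0.6, -0.8], 0],
  ],
)

```text
time_s: 0.52
position: [0.3177, -0.5074, 0.3018]
eef_rot: [[0.999, -0.052, 0.005], [-0.052, -0.999, -0.003], [0.005, 0.003, -1.0]]
ft_force: [0.6, -0.6, 0.1]
width: 0.0852
grasp_force: 0.0
```

Call:
apply_moves(
  moves=[
    [[0, 0, 0], [1, -1, -0.2], 0],
    [[0, 0, 0], [1, -1, -0.2], 0],
    [[0, 0, 0], [1, -1, -0.2], 0],
    [[0, 0, 0], [1, -1, -0.2], 0],
  ],
)

```text
time_s: 0.85
position: [0.4225, -0.4118, 0.3179]
eef_rot: [[0.999, -0.05, 0.002], [-0.05, -0.999, 0.003], [0.002, -0.003, -1.0]]
ft_force: [1.0, 0.5, 0.7]
width: 0.0853
grasp_force: 0.0
```

Call:
apply_moves(
  moves=[
    [[0, 0, 0], [0.35, -1, 0], 0],
    [[0, 0, 0], [0.35, -1, 0], 0],
    [[0, 0, 0], [0.35, -1, 0], 0],
    [[0, 0, 0], [0.35, -1, 0], 0],
  ],
)

```text
time_s: 1.18
position: [0.4617, -0.3124, 0.3175]
eef_rot: [[0.999, -0.048, 0.0], [-0.048, -0.999, 0.003], [0.0, -0.003, -1.0]]
ft_force: [1.3, -0.5, 0.6]
width: 0.0854
grasp_force: 0.0
```

Call:
apply_moves(
  moves=[
    [[0, 0, 0], [0.2, -1, 0], 0],
    [[0, 0, 0], [0.2, -1, 0], 0],
    [[0, 0, 0], [0.2, -1, 0], 0],
    [[0, 0, 0], [0.2, -1, 0], 0],
  ],
)

```text
time_s: 1.52
position: [0.486, -0.215, 0.3177]
eef_rot: [[0.999, -0.05, -0.0], [-0.05, -0.999, 0.002], [-0.0, -0.002, -1.0]]
ft_force: [-0.0, 0.1, -0.1]
width: 0.0853
grasp_force: 0.0
```

Call:
apply_moves(
  moves=[
    [[0, 0, 0], [0, -1, 0], 0],
    [[0, 0, 0], [0, -1, 0], 0],
    [[0, 0, 0], [0, -1, 0], 0],
    [[0, 0, 0], [0, -1, 0], 0],
  ],
)

```text
time_s: 1.85
position: [0.4907, -0.1164, 0.3179]
eef_rot: [[0.999, -0.051, -0.0], [-0.051, -0.999, 0.001], [-0.0, -0.001, -1.0]]
ft_force: [0.0, -0.4, 0.6]
width: 0.0854
grasp_force: 0.0
```

Call:
apply_moves(
  moves=[
    [[0, 0, 0], [-0.1, -1, 0], 0],
    [[0, 0, 0], [-0.1, -1, 0], 0],
    [[0, 0, 0], [-0.1, -1, 0], 0],
    [[0, 0, 0], [-0.1, -1, 0], 0],
  ],
)

```text
time_s: 2.18
position: [0.4862, -0.0167, 0.3181]
eef_rot: [[0.999, -0.052, -0.0], [-0.052, -0.999, 0.001], [-0.0, -0.001, -1.0]]
ft_force: [1.8, -0.7, 0.7]
width: 0.0852
grasp_force: 0.0
```

Call:
apply_moves(
  moves=[
    [[0, 0, 0], [-0.2, -1, 0.6], 0],
    [[0, 0, 0], [-0.2, -1, 0.6], 0],
    [[0, 0, 0], [-0.2, -1, 0.6], 0],
    [[0, 0, 0], [-0.2, -1, 0.6], 0],
    [[0, 0, 0], [-0.2, -1, 0.6], 0],
  ],
)

```text
time_s: 2.6
position: [0.4718, 0.0799, 0.2568]
eef_rot: [[0.998, -0.057, -0.003], [-0.057, -0.998, -0.001], [-0.003, 0.001, -1.0]]
ft_force: [0.7, -1.4, 0.7]
width: 0.0855
grasp_force: 0.0
```

```bash
python3 - <<'E'
from h import *
plan([((.4464,.182,.13),-3.4),((.4464,.182,.028),-3.4)]); o=r.get_obs(); print(o["time_s"],o["position"],o["joints"],o["eef_rot"])
E
```

```text
(0.4464, 0.182, 0.13) turn [0.002 0.003 0.003] shift [-0.309 -1.007  1.268]
(0.4464, 0.182, 0.028) turn [0. 0. 0.] shift [0.   0.   1.02]
2.6 [0.4718071  0.07987801 0.25680713] [  24.51598509   -2.58413547  -35.80813988  101.90372119   -1.49489707
   80.35627804 -104.28922312] [[ 0.99835912 -0.05720314 -0.00261935]
 [-0.05720641 -0.99836166 -0.00119435]
 [-0.00254674  0.00134224 -0.99999586]]
```

Call:
apply_moves(
  moves=[
    [[0, 0, 0], [-0.3, -1, 0.9], 0],
    [[0, 0, 0], [-0.3, -1, 0.9], 0],
    [[0, 0, 0], [-0.3, -1, 0.9], 0],
    [[0, 0, 0], [-0.3, -1, 0.9], 0],
    [[0, 0, 0], [-0.3, -1, 0.9], 0],
    [[0, 0, 0], [-0.3, -1, 0.9], 0],
    [[0, 0, 0], [-0.3, -1, 0.9], 0],
  ],
)

```text
time_s: 3.18
position: [0.4503, 0.1801, 0.1693]
eef_rot: [[0.998, -0.062, 0.002], [-0.062, -0.998, -0.001], [0.002, 0.0, -1.0]]
ft_force: [0.1, -0.3, 1.6]
width: 0.0855
grasp_force: 0.0
```

```bash
python3 - <<'E'
from h import *
plan([((.4464,.182,.09),-3.4),((.4464,.182,.028),-3.4)]); o=r.get_obs(); print(o["time_s"],o["position"],o["joints"])
E
```

```text
(0.4464, 0.182, 0.09) turn [ 0.001 -0.002 -0.004] shift [-0.041 -0.017  0.793]
(0.4464, 0.182, 0.028) turn [0. 0. 0.] shift [0.   0.   0.62]
3.1833 [0.45027671 0.18012931 0.16928916] [  17.79482275    1.96777462  -43.12500085  108.45869613    1.50890564
   70.03160348 -119.40206134]
```

Call:
apply_moves(
  moves=[
    [[0, 0, 0], [-0.04, -0.02, 0.3], 0],
    [[0, 0, 0], [-0.04, -0.02, 0.6], 0],
    [[0, 0, 0], [-0.04, -0.02, 0.8], 0],
    [[0, 0, 0], [-0.04, -0.02, 0.9], 0],
    [[0, 0, 0], [-0.04, -0.02, 0.9], 0],
    [[0, 0, 0], [-0.04, -0.02, 0.9], 0],
  ],
)

```text
time_s: 3.68
position: [0.4455, 0.1843, 0.0793]
eef_rot: [[0.998, -0.06, 0.001], [-0.06, -0.998, 0.0], [0.001, -0.0, -1.0]]
ft_force: [0.4, -0.5, 0.7]
width: 0.0854
grasp_force: 0.0
```

```bash
python3 - <<'E'
from h import *
plan([((.4464,.182,.028),-3.4)]); o=r.get_obs(); print(o["time_s"],o["position"],o["joints"])
E
```

```text
(0.4464, 0.182, 0.028) turn [-0.    -0.001 -0.001] shift [0.01  0.023 0.513]
3.6833 [0.44550482 0.18434381 0.07925109] [  15.78242248    8.19879546  -43.61757316  114.56385364    6.57882341
   59.58523743 -124.31980386]
```

Call:
apply_moves(
  moves=[
    [[0, 0, 0], [0.01, 0.02, 0.2], 0],
    [[0, 0, 0], [0.01, 0.02, 0.35], 0],
    [[0, 0, 0], [0.01, 0.02, 0.45], 0],
    [[0, 0, 0], [0.01, 0.02, 0.51], 0],
    [[0, 0, 0], [0.01, 0.02, 0.51], 0],
    [[0, 0, 0], [0.01, 0.02, 0.51], 0],
    [[0, 0, 0], [0.01, 0.02, 0.51], 0],
  ],
)

```text
time_s: 4.27
position: [0.4459, 0.1836, 0.0283]
eef_rot: [[0.998, -0.058, 0.002], [-0.058, -0.998, 0.0], [0.002, -0.0, -1.0]]
ft_force: [-0.7, -0.4, -0.3]
width: 0.0856
grasp_force: 0.0
```

```bash
python3 - <<'E'
from h import *
plan([((.4464,.182,.028),-3.4)])
E
```

```text
(0.4464, 0.182, 0.028) turn [-0.001 -0.002  0.002] shift [0.006 0.015 0.003]
```

Call:
apply_moves(
  moves=[
    [[0, 0, 0], [0, 0, 0], 200],
    [[0, 0, 0], [0, 0, 0], 200],
    [[0, 0, 0], [0, 0, 0], 200],
    [[0, 0, 0], [0, 0, 0], 200],
    [[0, 0, 0], [0, 0, 0], 200],
    [[0, 0, 0], [0, 0, 0], 200],
    [[0, 0, 0], [0, 0, 0], 200],
    [[0, 0, 0], [0, 0, 0], 200],
  ],
  newtons=45,
)

```text
time_s: 4.93
position: [0.4453, 0.1832, 0.0278]
eef_rot: [[0.998, -0.058, 0.0], [-0.058, -0.998, -0.0], [0.0, 0.0, -1.0]]
ft_force: [-0.4, -1.2, 5.3]
width: 0.0344
grasp_force: 44.8
```

Call:
apply_moves(
  moves=[
    [[0, 0, 0], [0, 0, -0.15], 200],
    [[0, 0, 0], [0, 0, -0.4], 200],
    [[0, 0, 0], [0, 0, -0.7], 200],
    [[0, 0, 0], [0, 0, -1], 200],
    [[0, 0, 0], [0, 0, -1], 200],
    [[0, 0, 0], [0, 0, -1], 200],
  ],
)

```text
time_s: 5.43
position: [0.4461, 0.1834, 0.1285]
eef_rot: [[0.998, -0.058, 0.003], [-0.058, -0.998, 0.0], [0.003, -0.0, -1.0]]
ft_force: [-0.6, 0.5, -1.9]
width: 0.0344
grasp_force: 45.4
```

```bash
python3 - <<'E'
from h import *
plan([((.46,.182,.22),-3.4),((.465,.1,.30),-3.4),((.465,.0,.31),-3.4),((.46,-.1,.31),-3.4),((.44,-.19,.29),2),((.425,-.192,.2),2),((.425,-.192,.108),2)]); o=r.get_obs(); print(o["joints"])
p,d=r.capture("side"); cv2.imwrite("pics/s1.png",cv2.resize(p[150:330,260:500],None,fx=3,fy=3))
E
```

```text
(0.46, 0.182, 0.22) turn [-0.    -0.004  0.001] shift [ 0.143  0.006 -0.915]
(0.465, 0.1, 0.3) turn [0. 0. 0.] shift [ 0.099  0.816 -0.8  ]
(0.465, 0.0, 0.31) turn [0. 0. 0.] shift [ 0.059  0.998 -0.1  ]
(0.46, -0.1, 0.31) turn [0. 0. 0.] shift [0.009 1.001 0.   ]
(0.44, -0.19, 0.29) turn [ 0.    0.   -0.12] shift [-0.146  0.91   0.2  ]
(0.425, -0.192, 0.2) turn [0. 0. 0.] shift [-0.151  0.015  0.9  ]
(0.425, -0.192, 0.108) turn [0. 0. 0.] shift [0.   0.   0.92]
[  17.47797769    4.19420074  -44.13465242  111.68641408    3.30906041
   65.16321927 -121.29836087]
```

View pics/s1.png

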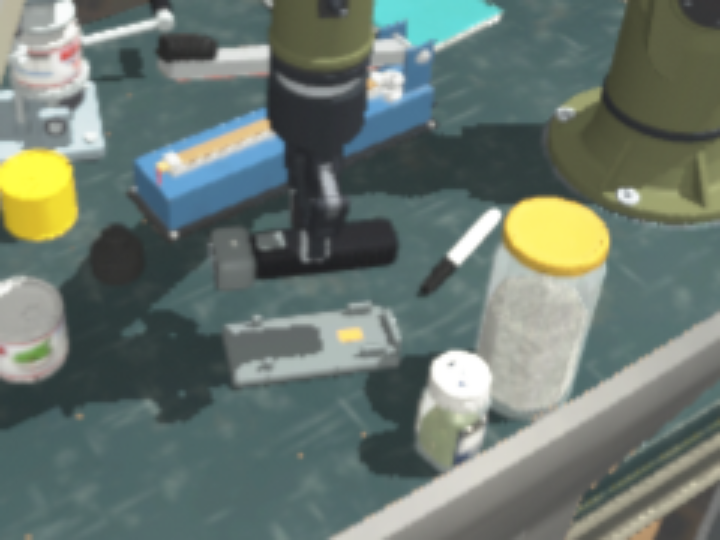

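The scanner is held level, centred between the fingers at crop (320,245), and is lifted clear of the empty dock at (310,345). I'll carry it over the sealer next.

Call:
apply_moves(
  moves=[
    [[0, 0, 0], [0.15, 0, -0.3], 200],
    [[0, 0, 0], [0.15, 0, -0.65], 200],
    [[0, 0, 0], [0.15, 0, -1], 200],
    [[0, 0, 0], [0.15, 0, -1], 200],
    [[0, 0, 0], [0.15, 0, -1], 200],
  ],
)

```text
time_s: 5.9
position: [0.4604, 0.1825, 0.2272]
eef_rot: [[0.998, -0.058, 0.001], [-0.058, -0.998, 0.0], [0.001, -0.0, -1.0]]
ft_force: [0.2, -0.5, -2.5]
width: 0.0341
grasp_force: 45.4
```

Call:
apply_moves(
  moves=[
    [[0, 0, 0], [0.05, 0.2, -0.3], 200],
    [[0, 0, 0], [0.1, 0.4, -0.6], 200],
    [[0, 0, 0], [0.1, 0.65, -0.8], 200],
    [[0, 0, 0], [0.1, 0.8, -0.8], 200],
    [[0, 0, 0], [0.1, 0.8, -0.8], 200],
  ],
)

```text
time_s: 6.32
position: [0.4653, 0.0973, 0.3054]
eef_rot: [[0.998, -0.065, -0.003], [-0.065, -0.998, -0.002], [-0.003, 0.002, -1.0]]
ft_force: [0.0, -0.5, -2.1]
width: 0.0343
grasp_force: 45.5
```

Call:
apply_moves(
  moves=[
    [[0, 0, 0], [0.05, 0.35, 0], 200],
    [[0, 0, 0], [0.05, 0.7, 0], 200],
    [[0, 0, 0], [0.05, 1, 0], 200],
    [[0, 0, 0], [0.05, 1, 0], 200],
  ],
)

```text
time_s: 6.65
position: [0.4629, -0.0052, 0.3037]
eef_rot: [[0.998, -0.068, -0.006], [-0.068, -0.998, -0.002], [-0.006, 0.003, -1.0]]
ft_force: [0.6, -0.7, -1.6]
width: 0.034
grasp_force: 45.5
```

Call:
apply_moves(
  moves=[
    [[0, 0, 0], [0, 0.35, 0], 200],
    [[0, 0, 0], [0, 0.7, 0], 200],
    [[0, 0, 0], [0, 1, 0], 200],
    [[0, 0, 0], [0, 1, 0], 200],
  ],
)

```text
time_s: 6.98
position: [0.4567, -0.1046, 0.3037]
eef_rot: [[0.998, -0.067, -0.006], [-0.067, -0.998, -0.001], [-0.006, 0.001, -1.0]]
ft_force: [0.2, -1.6, -1.7]
width: 0.034
grasp_force: 45.5
```

Call:
apply_moves(
  moves=[
    [[0, 0, -0.05], [0, 0.35, 0], 200],
    [[0, 0, -0.12], [-0.1, 0.7, 0.1], 200],
    [[0, 0, -0.12], [-0.15, 0.95, 0.2], 200],
    [[0, 0, -0.12], [-0.15, 0.95, 0.2], 200],
    [[0, 0, -0.12], [-0.15, 0.95, 0.2], 200],
  ],
)

```text
time_s: 7.4
position: [0.4368, -0.192, 0.2838]
eef_rot: [[0.999, 0.033, -0.005], [0.033, -0.999, 0.003], [-0.005, -0.004, -1.0]]
ft_force: [0.4, 0.3, -0.9]
width: 0.034
grasp_force: 45.6
```

```bash
python3 - <<'E'
from h import *
plan([((.425,-.192,.2),2),((.425,-.192,.108),2)]); o=r.get_obs(); print(o["joints"])
E
```

```text
(0.425, -0.192, 0.2) turn [-0.005  0.007 -0.002] shift [-0.113 -0.001  0.838]
(0.425, -0.192, 0.108) turn [0. 0. 0.] shift [0.   0.   0.92]
[ 39.26418401  -3.31009414 -17.75235419  99.86919707  -1.0820894
  83.64660943 -66.42437677]
```

Call:
apply_moves(
  moves=[
    [[0, 0, 0], [-0.05, 0, 0.3], 200],
    [[0, 0, 0], [-0.1, 0, 0.6], 200],
    [[0, 0, 0], [-0.1, 0, 0.85], 200],
    [[0, 0, 0], [-0.1, 0, 0.85], 200],
    [[0, 0, 0], [-0.1, 0, 0.85], 200],
  ],
)

```text
time_s: 7.82
position: [0.4278, -0.1902, 0.2008]
eef_rot: [[0.999, 0.039, -0.003], [0.039, -0.999, 0.002], [-0.003, -0.002, -1.0]]
ft_force: [0.2, 0.1, -1.0]
width: 0.0339
grasp_force: 45.6
```

Call:
apply_moves(
  moves=[
    [[0, 0, 0], [0, 0, 0.3], 200],
    [[0, 0, 0], [0, 0, 0.6], 200],
    [[0, 0, 0], [0, 0, 0.9], 200],
    [[0, 0, 0], [0, 0, 0.9], 200],
    [[0, 0, 0], [0, 0, 0.9], 200],
    [[0, 0, 0], [0, 0, 0.9], 200],
  ],
)

```text
time_s: 8.32
position: [0.4304, -0.1927, 0.1149]
eef_rot: [[0.999, 0.037, 0.004], [0.037, -0.999, -0.001], [0.003, 0.002, -1.0]]
ft_force: [0.3, -0.4, -0.6]
width: 0.034
grasp_force: 45.6
```

```bash
python3 - <<'E'
from h import *
plan([((.425,-.192,.108),2)]); o=r.get_obs(); print(o["time_s"])
p,d=r.capture("top"); P=cloud("top",d); Z=P[...,2]
cv2.imwrite("pics/t1.png",cv2.resize(p[130:270,320:450],None,fx=4,fy=4,interpolation=cv2.INTER_CUBIC))
m=(P[...,0]>.44)&(P[...,0]<.54)&(P[...,1]>-.235)&(P[...,1]<-.15)&(Z>.08)&(Z<.15); q=P[m]
print(m.sum(),cv2.minAreaRect(q[:,:2].astype(np.float32)*1000),np.median(q[q[:,0]>.475][:,2]),q.max(0))
m=(P[...,0]>.57)&(P[...,0]<.6)&(P[...,1]>-.24)&(P[...,1]<-.14)&(Z>.128)&(Z<.15); q=P[m]; print(len(q),q.min(0),np.median(q,0))
E
```

```text
(0.425, -0.192, 0.108) turn [ 0.002 -0.004  0.003] shift [-0.054 -0.009  0.069]
8.3167
194 ((480.8694152832031, -184.2433624267578), (38.419063568115234, 54.90681457519531), 89.48638153076172) 0.13369464476089266 [ 0.50847053 -0.16518382  0.14004134]
68 [ 0.58440699 -0.22042955  0.12819846] [ 0.59194314 -0.18729994  0.13668303]
```

View pics/t1.png

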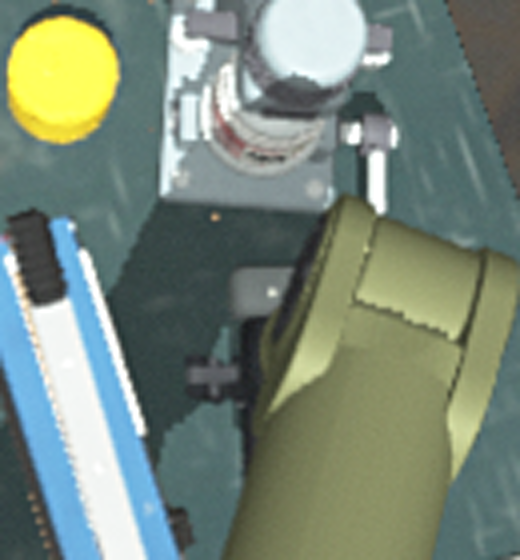

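The head, at crop (262,290), points straight at the bars at (265,157). I'll lower it 6 mm and hold still.

Call:
apply_moves(
  moves=[
    [[0, 0, 0], [0, 0, 0.06], 200],
    [[0, 0, 0], [0, 0, 0.06], 200],
    [[0, 0, 0], [0, 0, 0.06], 200],
    [[0, 0, 0], [0, 0, 0.06], 200],
    [[0, 0, 0], [0, 0, 0.06], 200],
    [[0, 0, 0], [0, 0, 0.06], 200],
    [[0, 0, 0], [0, 0, 0.06], 200],
    [[0, 0, 0], [0, 0, 0.06], 200],
    [[0, 0, 0], [0, 0, 0.06], 200],
    [[0, 0, 0], [0, 0, 0.06], 200],
  ],
)

```text
time_s: 9.2
position: [0.4283, -0.1924, 0.1063]
eef_rot: [[0.999, 0.036, -0.0], [0.036, -0.999, -0.0], [-0.0, 0.0, -1.0]]
ft_force: [0.1, 0.3, -2.1]
width: 0.0341
grasp_force: 45.6
```

Call:
apply_moves(
  moves=[
    [[0, 0, 0], [0, 0, 0], 200],
    [[0, 0, 0], [0, 0, 0], 200],
    [[0, 0, 0], [0, 0, 0], 200],
    [[0, 0, 0], [0, 0, 0], 200],
    [[0, 0, 0], [0, 0, 0], 200],
    [[0, 0, 0], [0, 0, 0], 200],
    [[0, 0, 0], [0, 0, 0], 200],
    [[0, 0, 0], [0, 0, 0], 200],
    [[0, 0, 0], [0, 0, 0], 200],
    [[0, 0, 0], [0, 0, 0], 200],
  ],
)

```text
time_s: 10.03
position: [0.4283, -0.1924, 0.1063]
eef_rot: [[0.999, 0.036, 0.0], [0.036, -0.999, -0.0], [0.0, 0.0, -1.0]]
ft_force: [-0.7, 0.2, -1.2]
width: 0.0338
grasp_force: 45.6
```

Call:
apply_moves(
  moves=[
    [[0, 0, 0], [0, 0, 0], 200],
    [[0, 0, 0], [0, 0, 0], 200],
    [[0, 0, 0], [0, 0, 0], 200],
    [[0, 0, 0], [0, 0, 0], 200],
    [[0, 0, 0], [0, 0, 0], 200],
    [[0, 0, 0], [0, 0, 0], 200],
    [[0, 0, 0], [0, 0, 0], 200],
    [[0, 0, 0], [0, 0, 0], 200],
    [[0, 0, 0], [0, 0, 0], 200],
    [[0, 0, 0], [0, 0, 0], 200],
  ],
)

```text
time_s: 10.87
position: [0.4283, -0.1924, 0.1063]
eef_rot: [[0.999, 0.036, -0.0], [0.036, -0.999, -0.0], [-0.0, 0.0, -1.0]]
ft_force: [0.6, -0.2, -1.3]
width: 0.0339
grasp_force: 45.6
```

```bash
python3 - <<'E'
from h import *
plan([((.4304,-.1927,.20),2),((.44,-.19,.3),2),((.46,-.1,.31),-3.4),((.465,.0,.31),-3.4),((.465,.1,.30),-3.4),((.46,.182,.22),-3.4),((.4455,.1832,.13),-3.3),((.4453,.1832,.04),-3.3)]); o=r.get_obs(); print(o["position"],o["eef_rot"])
E
```

```text
(0.4304, -0.1927, 0.2) turn [0.    0.    0.002] shift [ 0.021  0.004 -0.937]
(0.44, -0.19, 0.3) turn [0. 0. 0.] shift [ 0.097 -0.024 -1.   ]
(0.46, -0.1, 0.31) turn [0.   0.   0.12] shift [ 0.231 -0.892 -0.1  ]
(0.465, 0.0, 0.31) turn [0. 0. 0.] shift [-0.009 -1.001  0.   ]
(0.465, 0.1, 0.3) turn [0. 0. 0.] shift [-0.059 -0.998  0.1  ]
(0.46, 0.182, 0.22) turn [0. 0. 0.] shift [-0.099 -0.816  0.8  ]
(0.4455, 0.1832, 0.13) turn [ 0.     0.    -0.002] shift [-0.145 -0.003  0.9  ]
(0.4453, 0.1832, 0.04) turn [0. 0. 0.] shift [-0.002  0.     0.9  ]
[ 0.42826244 -0.19240115  0.10629224] [[ 9.99343080e-01  3.62409437e-02 -4.91784767e-05]
 [ 3.62409408e-02 -9.99343080e-01 -5.94114787e-05]
 [-5.12992984e-05  5.75901758e-05 -9.99999997e-01]]
```

Call:
apply_moves(
  moves=[
    [[0, 0, 0], [0, 0, -0.3], 200],
    [[0, 0, 0], [0, 0, -0.6], 200],
    [[0, 0, 0], [0.02, 0, -0.95], 200],
    [[0, 0, 0], [0.02, 0, -0.95], 200],
  ],
)

```text
time_s: 11.2
position: [0.4343, -0.1938, 0.2082]
eef_rot: [[0.999, 0.036, 0.011], [0.036, -0.999, -0.005], [0.01, 0.006, -1.0]]
ft_force: [2.4, -0.5, -0.2]
width: 0.0341
grasp_force: 45.6
```

Call:
apply_moves(
  moves=[
    [[0, 0, 0], [0, 0, -0.3], 200],
    [[0, 0, 0], [0.05, 0, -0.65], 200],
    [[0, 0, 0], [0.1, 0, -1], 200],
    [[0, 0, 0], [0.1, 0, -1], 200],
    [[0, 0, 0], [0.1, 0, -1], 200],
  ],
)

```text
time_s: 11.62
position: [0.4417, -0.1923, 0.3034]
eef_rot: [[0.999, 0.037, 0.004], [0.037, -0.999, -0.002], [0.004, 0.002, -1.0]]
ft_force: [-0.2, 0.2, -2.0]
width: 0.0343
grasp_force: 45.6
```

Call:
apply_moves(
  moves=[
    [[0, 0, 0.05], [0.1, -0.35, -0.1], 200],
    [[0, 0, 0.12], [0.2, -0.7, -0.1], 200],
    [[0, 0, 0.12], [0.23, -0.9, -0.1], 200],
    [[0, 0, 0.12], [0.23, -0.9, -0.1], 200],
  ],
)

```text
time_s: 11.95
position: [0.4602, -0.0951, 0.3101]
eef_rot: [[0.999, -0.049, -0.001], [-0.049, -0.999, 0.002], [-0.002, -0.002, -1.0]]
ft_force: [0.3, -0.3, -1.5]
width: 0.0345
grasp_force: 45.6
```

Call:
apply_moves(
  moves=[
    [[0, 0, 0], [0, -0.35, 0], 200],
    [[0, 0, 0], [0, -0.7, 0], 200],
    [[0, 0, 0], [0, -1, 0], 200],
    [[0, 0, 0], [0, -1, 0], 200],
  ],
)

```text
time_s: 12.28
position: [0.4651, 0.0058, 0.3101]
eef_rot: [[0.999, -0.048, -0.001], [-0.048, -0.999, 0.003], [-0.002, -0.003, -1.0]]
ft_force: [-0.5, -0.2, -0.8]
width: 0.0342
grasp_force: 45.6
```

Call:
apply_moves(
  moves=[
    [[0, 0, 0], [0, -0.35, 0], 200],
    [[0, 0, 0], [-0.06, -0.7, 0], 200],
    [[0, 0, 0], [-0.06, -1, 0.1], 200],
    [[0, 0, 0], [-0.06, -1, 0.1], 200],
  ],
)

```text
time_s: 12.62
position: [0.4635, 0.1055, 0.299]
eef_rot: [[0.999, -0.048, -0.003], [-0.048, -0.999, 0.003], [-0.003, -0.003, -1.0]]
ft_force: [-1.3, 0.3, -1.0]
width: 0.0342
grasp_force: 45.6
```

Call:
apply_moves(
  moves=[
    [[0, 0, 0], [0, -0.3, 0.2], 200],
    [[0, 0, 0], [-0.1, -0.6, 0.45], 200],
    [[0, 0, 0], [-0.1, -0.8, 0.7], 200],
    [[0, 0, 0], [-0.1, -0.8, 0.8], 200],
    [[0, 0, 0], [-0.1, -0.8, 0.8], 200],
    [[0, 0, 0], [-0.1, -0.8, 0.8], 200],
  ],
)

```text
time_s: 13.12
position: [0.46, 0.1775, 0.2202]
eef_rot: [[0.998, -0.059, -0.002], [-0.059, -0.998, -0.001], [-0.002, 0.001, -1.0]]
ft_force: [-0.1, -0.4, -0.6]
width: 0.0342
grasp_force: 45.7
```

```bash
python3 - <<'E'
from h import *
plan([((.4453,.1832,.13),-3.3),((.4453,.1832,.04),-3.3)]); o=r.get_obs(); print(o["position"],o["joints"])
E
```

```text
(0.4453, 0.1832, 0.13) turn [ 0.002  0.003 -0.002] shift [-0.148 -0.05   0.903]
(0.4453, 0.1832, 0.04) turn [0. 0. 0.] shift [0.  0.  0.9]
[0.45997089 0.177497   0.22024663] [  19.34364337    1.03817805  -43.545638    103.22416444    0.74951878
   76.17722125 -117.76221863]
```

Call:
apply_moves(
  moves=[
    [[0, 0, 0], [-0.05, -0.02, 0.3], 200],
    [[0, 0, 0], [-0.1, -0.05, 0.6], 200],
    [[0, 0, 0], [-0.15, -0.05, 0.9], 200],
    [[0, 0, 0], [-0.15, -0.05, 0.9], 200],
    [[0, 0, 0], [-0.15, -0.05, 0.9], 200],
    [[0, 0, 0], [-0.15, -0.05, 0.9], 200],
  ],
)

```text
time_s: 13.62
position: [0.4477, 0.1846, 0.1335]
eef_rot: [[0.998, -0.06, 0.003], [-0.06, -0.998, 0.001], [0.003, -0.001, -1.0]]
ft_force: [0.4, 0.1, -1.1]
width: 0.0344
grasp_force: 45.7
```

```bash
python3 - <<'E'
from h import *
plan([((.4453,.1832,.06),-3.3)])
E
```

```text
(0.4453, 0.1832, 0.06) turn [-0.001 -0.004 -0.003] shift [-0.026  0.016  0.735]
```

Call:
apply_moves(
  moves=[
    [[0, 0, 0], [-0.02, 0.01, 0.2], 200],
    [[0, 0, 0], [-0.02, 0.01, 0.45], 200],
    [[0, 0, 0], [-0.02, 0.01, 0.7], 200],
    [[0, 0, 0], [-0.02, 0.01, 0.73], 200],
    [[0, 0, 0], [-0.02, 0.01, 0.73], 200],
    [[0, 0, 0], [-0.02, 0.01, 0.73], 200],
    [[0, 0, 0], [-0.02, 0.01, 0.73], 200],
  ],
)

```text
time_s: 14.2
position: [0.4456, 0.1848, 0.0606]
eef_rot: [[0.998, -0.058, 0.004], [-0.058, -0.998, 0.001], [0.004, -0.001, -1.0]]
ft_force: [-0.3, 0.3, -1.0]
width: 0.0339
grasp_force: 45.7
```

```bash
python3 - <<'E'
from h import *
plan([((.4453,.1832,.028),-3.3)])
E
```

```text
(0.4453, 0.1832, 0.028) turn [-0.001 -0.005 -0.001] shift [-0.003  0.017  0.326]
```

Call:
apply_moves(
  moves=[
    [[0, 0, 0], [0, 0.015, 0.08], 200],
    [[0, 0, 0], [0, 0.015, 0.16], 200],
    [[0, 0, 0], [0, 0.015, 0.24], 200],
    [[0, 0, 0], [0, 0.015, 0.29], 200],
    [[0, 0, 0], [0, 0.015, 0.32], 200],
    [[0, 0, 0], [0, 0.015, 0.32], 200],
    [[0, 0, 0], [0, 0.015, 0.32], 200],
    [[0, 0, 0], [0, 0.015, 0.32], 200],
  ],
)

```text
time_s: 14.87
position: [0.4428, 0.1823, 0.0277]
eef_rot: [[0.998, -0.058, -0.002], [-0.058, -0.998, -0.003], [-0.002, 0.003, -1.0]]
ft_force: [-7.5, -3.9, 20.1]
width: 0.0345
grasp_force: 48.0
```

Call:
apply_moves(
  moves=[
    [[0, 0, 0], [0, 0, -0.02], 200],
    [[0, 0, 0], [0, 0, -0.02], 0],
    [[0, 0, 0], [0, 0, -0.02], 0],
    [[0, 0, 0], [0, 0, -0.02], 0],
    [[0, 0, 0], [0, 0, -0.02], 0],
    [[0, 0, 0], [0, 0, -0.02], 0],
    [[0, 0, 0], [0, 0, -0.02], 0],
  ],
)

```text
time_s: 15.45
position: [0.4434, 0.1827, 0.0281]
eef_rot: [[0.998, -0.058, -0.0], [-0.058, -0.998, -0.0], [-0.0, 0.0, -1.0]]
ft_force: [0.3, 0.2, 0.2]
width: 0.0855
grasp_force: 0.0
```

Call:
apply_moves(
  moves=[
    [[0, 0, 0], [0, 0, -0.15], 0],
    [[0, 0, 0], [0, 0, -0.4], 0],
    [[0, 0, 0], [0, 0, -0.75], 0],
    [[0, 0, 0], [0, 0, -1], 0],
    [[0, 0, 0], [0, 0, -1], 0],
  ],
)

```text
time_s: 15.87
position: [0.4469, 0.1843, 0.1334]
eef_rot: [[0.998, -0.058, 0.009], [-0.058, -0.998, 0.002], [0.009, -0.002, -1.0]]
ft_force: [0.2, 0.3, 0.0]
width: 0.0854
grasp_force: 0.0
```

```bash
python3 - <<'E'
from h import *
p,d=r.capture("top"); P=cloud("top",d); Z=P[...,2]
s,_=r.capture("side")
f=lambda im,x,y,w,h,k: cv2.resize(im[y:y+h,x:x+w],None,fx=k,fy=k,interpolation=cv2.INTER_CUBIC)
cv2.imwrite("pics/d1.png",np.hstack([f(p,225,180,60,85,5),f(s,320,240,90,85,5)]))
plan([((.46,.182,.22),-3.4)]); print(r.get_obs()["time_s"])
E
```

```text
(0.46, 0.182, 0.22) turn [ 0.    -0.003  0.001] shift [ 0.161 -0.001 -0.909]
15.9667
```

View pics/d1.png

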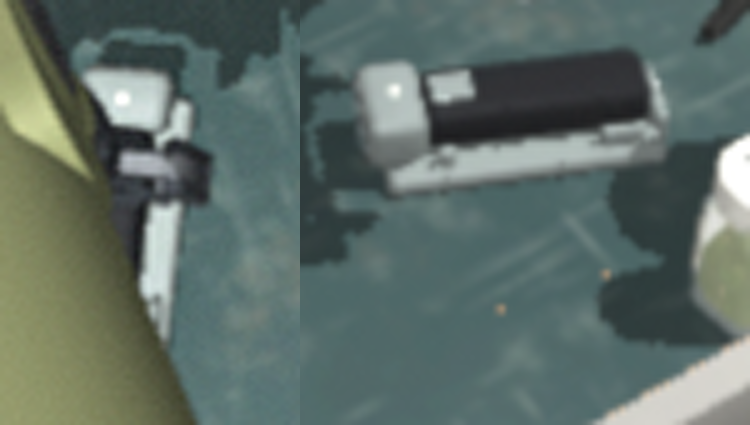

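The scanner lies flat in the dock between the cheeks, with its head (crop (395,105)) ahead of the plate. I'll compare it numerically with the first picture and plan the way out.

```bash
python3 - <<'E'
from h import *
s,d=r.capture("side"); D0=np.load("side0.npy"); s0=cv2.imread("pics/side0.png")
for dd,im in((D0,s0),(d,s)):
    P=cloud("side",dd); Z=P[...,2]; m=np.zeros(Z.shape,bool); m[240:285,325:400]=1
    m&=(Z>.041)&(Z<.055); q=P[m]; a=q[:,:2]; print(m.sum(),q.mean(0).round(4),a.min(0).round(4),a.max(0).round(4),cv2.minAreaRect(a.astype(np.float32)*1000),np.percentile(Z[m],[5,50,95]).round(4))
o=r.get_obs(); print(o["joints"])
plan([((.46,.182,.22),-3.4),((.48,.1,.31),10),((.48,.0,.32),30),((.48,-.1,.33),50),((.48,-.2,.33),70),((.477,-.3075,.30),87.4),((.477,-.3075,.2),87.4),((.477,-.3075,.12),87.4),((.477,-.3075,.075),87.4)])
E
```

```text
611 [0.457  0.1865 0.046 ] [0.3732 0.1558] [0.5279 0.2059] ((450.207275390625, 184.36289978027344), (48.3300666809082, 154.15005493164062), 86.44967651367188) [0.0421 0.0462 0.0494]
600 [0.4563 0.1858 0.046 ] [0.3713 0.1554] [0.5269 0.205 ] ((448.52880859375, 183.68992614746094), (48.663211822509766, 154.7620086669922), 86.83590698242188) [0.0424 0.046  0.0493]
[  18.49571146    4.05085534  -45.0958936   111.92063944    3.19019057
   65.27527829 -121.20348195]
(0.46, 0.182, 0.22) turn [0.001 0.    0.001] shift [ 0.168 -0.005 -0.921]
(0.48, 0.1, 0.31) turn [ 0.     0.    -0.298] shift [ 0.248  0.807 -0.9  ]
(0.48, 0.0, 0.32) turn [ 0.     0.    -0.444] shift [-0.174  0.985 -0.1  ]
(0.48, -0.1, 0.33) turn [ 0.     0.    -0.444] shift [-0.5    0.866 -0.1  ]
(0.48, -0.2, 0.33) turn [ 0.     0.    -0.444] shift [-0.766  0.643  0.   ]
(0.477, -0.3075, 0.3) turn [ 0.     0.    -0.387] shift [-1.02   0.339  0.3  ]
(0.477, -0.3075, 0.2) turn [0. 0. 0.] shift [0. 0. 1.]
(0.477, -0.3075, 0.12) turn [0. 0. 0.] shift [0.  0.  0.8]
(0.477, -0.3075, 0.075) turn [0. 0. 0.] shift [0.   0.   0.45]
```

Call:
apply_moves(
  moves=[
    [[0, 0, 0], [0.15, 0, -0.3], 0],
    [[0, 0, 0], [0.15, 0, -0.65], 0],
    [[0, 0, 0], [0.15, 0, -0.9], 0],
    [[0, 0, 0], [0.15, 0, -0.9], 0],
  ],
)

```text
time_s: 16.35
position: [0.4606, 0.1829, 0.2217]
eef_rot: [[0.998, -0.058, 0.005], [-0.058, -0.998, 0.002], [0.005, -0.002, -1.0]]
ft_force: [0.2, 0.6, 0.7]
width: 0.0854
grasp_force: 0.0
```

Call:
apply_moves(
  moves=[
    [[0, 0, -0.1], [0.1, 0.2, -0.4], 0],
    [[0, 0, -0.2], [0.2, 0.5, -0.7], 0],
    [[0, 0, -0.3], [0.25, 0.8, -0.9], 0],
    [[0, 0, -0.3], [0.25, 0.8, -0.9], 0],
    [[0, 0, -0.3], [0.25, 0.8, -0.9], 0],
  ],
)

```text
time_s: 16.77
position: [0.4794, 0.0981, 0.3076]
eef_rot: [[0.985, 0.171, -0.001], [0.171, -0.985, -0.0], [-0.001, -0.0, -1.0]]
ft_force: [-0.4, 0.7, -0.2]
width: 0.0853
grasp_force: 0.0
```

Call:
apply_moves(
  moves=[
    [[0, 0, -0.44], [-0.17, 1, -0.1], 0],
    [[0, 0, -0.44], [-0.17, 1, -0.1], 0],
    [[0, 0, -0.44], [-0.17, 1, -0.1], 0],
    [[0, 0, -0.44], [-0.17, 1, -0.1], 0],
  ],
)

```text
time_s: 17.1
position: [0.4789, -0.0072, 0.3159]
eef_rot: [[0.868, 0.497, -0.004], [0.497, -0.868, -0.002], [-0.005, -0.0, -1.0]]
ft_force: [-0.2, -1.2, -0.1]
width: 0.0854
grasp_force: 0.0
```

Call:
apply_moves(
  moves=[
    [[0, 0, -0.44], [-0.5, 0.87, -0.1], 0],
    [[0, 0, -0.44], [-0.5, 0.87, -0.1], 0],
    [[0, 0, -0.44], [-0.5, 0.87, -0.1], 0],
    [[0, 0, -0.44], [-0.5, 0.87, -0.1], 0],
  ],
)

```text
time_s: 17.43
position: [0.4787, -0.1069, 0.3258]
eef_rot: [[0.649, 0.761, -0.004], [0.761, -0.649, -0.001], [-0.003, -0.003, -1.0]]
ft_force: [0.2, 0.4, -0.7]
width: 0.0854
grasp_force: 0.0
```

Call:
apply_moves(
  moves=[
    [[0, 0, -0.44], [-0.77, 0.64, 0], 0],
    [[0, 0, -0.44], [-0.77, 0.64, 0], 0],
    [[0, 0, -0.44], [-0.77, 0.64, 0], 0],
    [[0, 0, -0.44], [-0.77, 0.64, 0], 0],
  ],
)

```text
time_s: 17.77
position: [0.4774, -0.2059, 0.3251]
eef_rot: [[0.353, 0.936, -0.005], [0.936, -0.353, 0.0], [-0.001, -0.005, -1.0]]
ft_force: [-1.0, -0.3, -0.8]
width: 0.0855
grasp_force: 0.0
```

Call:
apply_moves(
  moves=[
    [[0, 0, -0.39], [-1, 0.34, 0.3], 0],
    [[0, 0, -0.39], [-1, 0.34, 0.3], 0],
    [[0, 0, -0.39], [-1, 0.34, 0.3], 0],
    [[0, 0, -0.39], [-1, 0.34, 0.3], 0],
    [[0, 0, -0.39], [-1, 0.34, 0.3], 0],
  ],
)

```text
time_s: 18.18
position: [0.4755, -0.306, 0.2952]
eef_rot: [[0.054, 0.999, -0.004], [0.999, -0.054, 0.004], [0.004, -0.004, -1.0]]
ft_force: [0.3, 1.1, 0.5]
width: 0.0857
grasp_force: 0.0
```

```bash
python3 - <<'E'
from h import *
plan([((.478,-.308,.2),87.4),((.478,-.308,.12),87.4),((.478,-.308,.064),87.4)])
o=r.get_obs(); print(o["time_s"],o["position"],o["joints"])
P=cloud("top",np.load("top0.npy")); m=(P[...,0]>.54)&(P[...,0]<.72)&(P[...,1]<-.228)&(P[...,1]>-.4)&(P[...,2]>.08); print(P[m].round(3)[::3])
E
```

```text
(0.478, -0.308, 0.2) turn [-0.005 -0.005 -0.011] shift [-0.022  0.03   0.952]
(0.478, -0.308, 0.12) turn [0. 0. 0.] shift [0.  0.  0.8]
(0.478, -0.308, 0.064) turn [0. 0. 0.] shift [0.   0.   0.56]
18.1833 [ 0.47546618 -0.30604431  0.29517497] [ 44.30011965   7.53310923 -15.74534525  87.75731634   1.95189251
  85.2971161   25.42410317]
[[ 0.717 -0.229  0.224]
 [ 0.709 -0.228  0.225]
 [ 0.703 -0.229  0.219]
 [ 0.695 -0.229  0.221]
 [ 0.687 -0.229  0.22 ]
 [ 0.658 -0.252  0.182]
 [ 0.658 -0.259  0.185]
 [ 0.655 -0.251  0.185]
 [ 0.656 -0.259  0.183]
 [ 0.654 -0.252  0.181]
 [ 0.653 -0.259  0.183]
 [ 0.65  -0.251  0.183]
 [ 0.65  -0.259  0.185]
 [ 0.646 -0.25   0.187]
 [ 0.646 -0.258  0.188]
 [ 0.645 -0.251  0.183]
 [ 0.644 -0.258  0.187]
 [ 0.642 -0.251  0.185]
 [ 0.643 -0.259  0.183]
 [ 0.642 -0.253  0.174]
 [ 0.645 -0.249  0.156]
 [ 0.647 -0.258  0.149]
 [ 0.642 -0.249  0.155]
 [ 0.643 -0.257  0.153]
 [ 0.64  -0.25   0.153]
 [ 0.641 -0.258  0.152]
 [ 0.639 -0.254  0.146]
 [ 0.615 -0.234  0.08 ]
 [ 0.605 -0.23   0.086]]
```

Call:
apply_moves(
  moves=[
    [[0, 0, -0.01], [-0.02, 0.03, 0.3], 0],
    [[0, 0, -0.01], [-0.02, 0.03, 0.65], 0],
    [[0, 0, -0.01], [-0.02, 0.03, 0.95], 0],
    [[0, 0, -0.01], [-0.02, 0.03, 0.95], 0],
    [[0, 0, -0.01], [-0.02, 0.03, 0.95], 0],
  ],
)

```text
time_s: 18.6
position: [0.4789, -0.3059, 0.2021]
eef_rot: [[0.04, 0.999, -0.003], [0.999, -0.04, 0.003], [0.003, -0.003, -1.0]]
ft_force: [0.4, 0.1, 0.2]
width: 0.0855
grasp_force: 0.0
```

Call:
apply_moves(
  moves=[
    [[0, 0, 0], [0, 0, 0.3], 0],
    [[0, 0, 0], [0, 0, 0.6], 0],
    [[0, 0, 0], [0, 0, 0.8], 0],
    [[0, 0, 0], [0, 0, 0.8], 0],
    [[0, 0, 0], [0, 0, 0.8], 0],
  ],
)

```text
time_s: 19.02
position: [0.4801, -0.3085, 0.1251]
eef_rot: [[0.042, 0.999, 0.001], [0.999, -0.042, -0.0], [-0.0, 0.002, -1.0]]
ft_force: [0.4, -0.0, 0.3]
width: 0.0857
grasp_force: 0.0
```

```bash
python3 - <<'E'
from h import *
plan([((.478,-.308,.064),87.4)])
P=cloud("side",r.capture("side")[1])
p,d=r.capture("top"); P=cloud("top",d); m=(P[...,0]>.44)&(P[...,0]<.51)&(P[...,1]<-.275)&(P[...,1]>-.335)&(P[...,2]>.06)&(P[...,2]<.1); print(m.sum(),P[m].mean(0) if m.any() else 0)
E
```

```text
(0.478, -0.308, 0.064) turn [0.002 0.    0.005] shift [ 0.004 -0.022  0.611]
160 [ 0.47859699 -0.3007926   0.08203368]
```

Next I'll descend and pinch the grip.

Call:
apply_moves(
  moves=[
    [[0, 0, 0], [0, -0.02, 0.2], 0],
    [[0, 0, 0], [0, -0.02, 0.4], 0],
    [[0, 0, 0], [0, -0.02, 0.55], 0],
    [[0, 0, 0], [0, -0.02, 0.6], 0],
    [[0, 0, 0], [0, -0.02, 0.6], 0],
    [[0, 0, 0], [0, -0.02, 0.6], 0],
  ],
)

```text
time_s: 19.62
position: [0.4781, -0.3096, 0.0652]
eef_rot: [[0.042, 0.999, 0.002], [0.999, -0.042, -0.002], [-0.001, 0.002, -1.0]]
ft_force: [-0.9, 0.9, 0.5]
width: 0.0857
grasp_force: 0.0
```

Call:
apply_moves(
  moves=[
    [[0, 0, 0], [0, 0, 0], 230],
    [[0, 0, 0], [0, 0, 0], 230],
    [[0, 0, 0], [0, 0, 0], 230],
    [[0, 0, 0], [0, 0, 0], 230],
    [[0, 0, 0], [0, 0, 0], 230],
    [[0, 0, 0], [0, 0, 0], 230],
    [[0, 0, 0], [0, 0, 0], 230],
    [[0, 0, 0], [0, 0, 0], 230],
    [[0, 0, 0], [0, 0, 0], 230],
  ],
  newtons=50,
)

```text
time_s: 20.37
position: [0.4793, -0.3092, 0.0647]
eef_rot: [[0.042, 0.999, 0.005], [0.999, -0.042, -0.002], [-0.001, 0.005, -1.0]]
ft_force: [5.8, 0.2, 4.9]
width: 0.0184
grasp_force: 46.0
```

```bash
python3 - <<'E'
from h import *
o=r.get_obs(); p=o["position"]; R=o["eef_rot"]; print(p,o["ft_force"])
xs=np.array([.999,-.045,0])
for f in range(10,100,10):
    f_=np.radians(f); q=.14*(np.cos(np.radians(10))-np.cos(f_))*xs+[0,0,.14*(np.sin(f_)-np.sin(np.radians(10)))]
    print(f,(R.T@q/.1).round(3))
E
```

```text
[ 0.47929816 -0.30919596  0.06467082] [5.79133134 0.17264923 4.91773202]
10 [0. 0. 0.]
20 [-0.001  0.064 -0.235]
30 [-0.001  0.168 -0.456]
40 [-0.002  0.309 -0.655]
50 [-0.003  0.483 -0.827]
60 [-0.004  0.683 -0.966]
70 [-0.004  0.905 -1.068]
80 [-0.005  1.141 -1.13 ]
90 [-0.006  1.384 -1.15 ]
```

```bash
python3 - <<'E'
from h import *
s,_=r.capture("side"); t,_=r.capture("top")
f=lambda im,x,y,w,h,k: cv2.resize(im[y:y+h,x:x+w],None,fx=k,fy=k,interpolation=cv2.INTER_CUBIC)
cv2.imwrite("pics/g1.png",np.hstack([f(s,285,120,60,60,7),f(t,400,180,54,60,7)]))
print(r.get_obs()["ft_force"],r.get_obs()["width"],proj("side",[[.478,-.304,.074]]))
E
```

```text
[ 5.02207957 -0.56488166  3.78457448] 0.01804050505869555 [[314.3064833  151.14210531]]
```

View pics/g1.png

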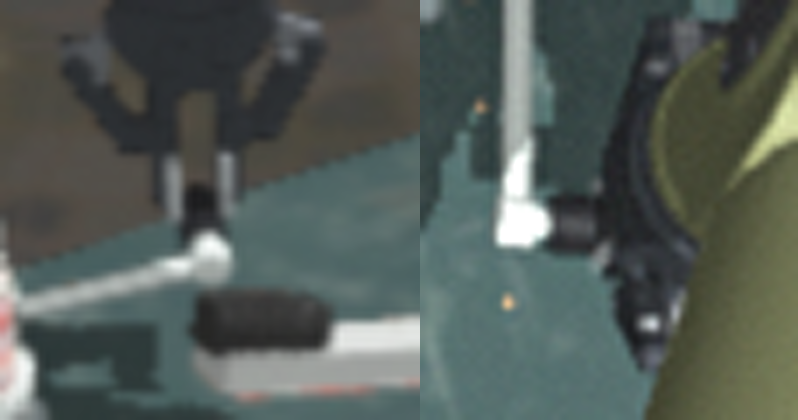

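The pads hold the sleeve, but only at the fingertips near its upper half. I'll open, go 8 mm lower and pinch again.

Call:
apply_moves(
  moves=[
    [[0, 0, 0], [0, 0, 0], 120],
    [[0, 0, 0], [0, 0, 0], 120],
    [[0, 0, 0], [0, 0, 0], 120],
    [[0, 0, 0], [0, 0, 0.05], 120],
    [[0, 0, 0], [0, 0, 0.09], 120],
    [[0, 0, 0], [0, 0, 0.09], 120],
    [[0, 0, 0], [0, 0, 0.09], 120],
  ],
)

```text
time_s: 21.05
position: [0.476, -0.3087, 0.0535]
eef_rot: [[0.042, 0.999, -0.002], [0.999, -0.042, 0.001], [0.001, -0.002, -1.0]]
ft_force: [-0.9, 0.4, -0.0]
width: 0.0455
grasp_force: 0.0
```

Call:
apply_moves(
  moves=[
    [[0, 0, 0], [0, 0, 0], 230],
    [[0, 0, 0], [0, 0, 0], 230],
    [[0, 0, 0], [0, 0, 0], 230],
    [[0, 0, 0], [0, 0, 0], 230],
    [[0, 0, 0], [0, 0, 0], 230],
    [[0, 0, 0], [0, 0, 0], 230],
    [[0, 0, 0], [0, 0, 0], 230],
  ],
  newtons=50,
)

```text
time_s: 21.63
position: [0.4795, -0.3091, 0.0555]
eef_rot: [[0.042, 0.999, 0.005], [0.999, -0.042, -0.001], [-0.001, 0.005, -1.0]]
ft_force: [5.0, 0.7, 0.3]
width: 0.0221
grasp_force: 50.5
```

```bash
python3 - <<'E'
from h import *
o=r.get_obs(); print(o["position"],o["ft_force"],o["width"],o["eef_rot"].round(3))
E
```

```text
[ 0.47947883 -0.30908067  0.05548875] [5.00016367 0.73966041 0.34843841] 0.02213841478134544 [[ 0.042  0.999  0.005]
 [ 0.999 -0.042 -0.001]
 [-0.001  0.005 -1.   ]]
```

Call:
apply_moves(
  moves=[
    [[0, 0, 0], [0, 0.03, -0.12], 230],
    [[0, 0, 0], [0, 0.065, -0.235], 230],
    [[0, 0, 0], [0, 0.11, -0.35], 230],
    [[0, 0, 0], [0, 0.17, -0.455], 230],
    [[0, 0, 0], [0, 0.23, -0.56], 230],
    [[0, 0, 0], [0, 0.31, -0.655], 230],
    [[0, 0, 0], [0, 0.39, -0.745], 230],
    [[0, 0, 0], [0, 0.48, -0.83], 230],
    [[0, 0, 0], [0, 0.58, -0.905], 230],
    [[0, 0, 0], [0, 0.68, -0.97], 230],
  ],
)

```text
time_s: 22.47
position: [0.5432, -0.3125, 0.1506]
eef_rot: [[0.043, 0.999, -0.004], [0.999, -0.043, -0.0], [-0.0, -0.004, -1.0]]
ft_force: [-1.4, -1.2, -3.3]
width: 0.0218
grasp_force: 50.4
```

```bash
python3 - <<'E'
from h import *
o=r.get_obs(); print(o["position"],o["ft_force"],o["width"],o["joints"].round(1),o["position"]-[.4795,-.3091,.0555])
E
```

```text
[ 0.54317399 -0.31251824  0.1506069 ] [-1.40847712 -1.16502247 -3.31018459] 0.02180421168255537 [ 40.6  18.8 -16.2  91.1   5.6  71.1  20.9] [ 0.06367399 -0.00341824  0.0951069 ]
```

Call:
apply_moves(
  moves=[
    [[0, 0, 0], [0, 0.11, -0.055], 230],
    [[0, 0, 0], [0, 0.22, -0.105], 230],
    [[0, 0, 0], [0, 0.34, -0.14], 230],
    [[0, 0, 0], [0, 0.46, -0.165], 230],
    [[0, 0, 0], [0, 0.58, -0.185], 230],
    [[0, 0, 0], [0, 0.7, -0.19], 230],
    [[0, 0, 0], [0, 0.7, -0.19], 230],
    [[0, 0, 0], [0, 0.7, -0.19], 230],
    [[0, 0, 0], [0, 0.7, -0.19], 230],
    [[0, 0, 0], [0, 0.7, -0.19], 230],
  ],
)

```text
time_s: 23.3
position: [0.6143, -0.3166, 0.1717]
eef_rot: [[0.044, 0.999, 0.0], [0.999, -0.044, -0.003], [-0.003, 0.0, -1.0]]
ft_force: [-0.2, -1.7, 5.5]
width: 0.0223
grasp_force: 51.3
```

```bash
python3 - <<'E'
from h import *
o=r.get_obs(); print(o["position"],o["ft_force"],o["width"],o["position"]-[.4795,-.3091,.0555])
s,_=r.capture("side"); t,d=r.capture("top"); P=cloud("top",d)
f=lambda im,x,y,w,h,k: cv2.resize(im[y:y+h,x:x+w],None,fx=k,fy=k,interpolation=cv2.INTER_CUBIC)
cv2.imwrite("pics/e1.png",np.hstack([f(s,255,90,80,110,5),f(t,350,100,80,110,5)]))
E
```

```text
[ 0.61434245 -0.31655564  0.17166127] [-0.19294987 -1.7131622   5.52710527] 0.022272259659208263 [ 0.13484245 -0.00745564  0.11616127]
```

View pics/e1.png

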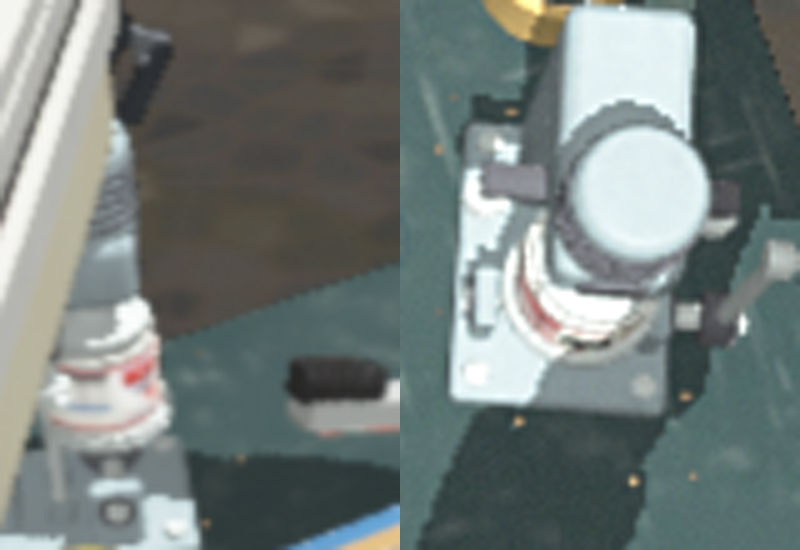

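The tin is lifted against the chuck and the lever stands near upright: the bar's ends are at crop (718,320) and (780,260). I'll check the angle from the two ends.

```bash
python3 - <<'E'
from h import *
from scipy.optimize import least_squares
print(onplane("top",[(426,152)],.19),onplane("top",[(413.6,164)],.05))
q=np.array([[.4795,.0555],[.5432,.1506],[.6143,.1717]])
f=least_squares(lambda c:np.hypot(*(q-c).T)-.14,[.617,.03]); c=f.x; print(c,f.fun,np.degrees(np.arctan2(*(q-c).T[::-1])))
p,d=r.capture("top"); P=cloud("top",d); m=(P[...,2]>.17)&(P[...,2]<.215)&(P[...,1]<-.265)&(P[...,1]>-.30)&(P[...,0]>.56)&(P[...,0]<.66); print(m.sum(),P[m].mean(0)); print(r.get_obs()["ft_force"])
E
```

```text
[[ 0.61521778 -0.27979717  0.19      ]] [[ 0.61729105 -0.2775024   0.05      ]]
[0.6174341  0.03180037] [-4.46905599e-05  8.58769053e-05 -6.52728333e-05] [170.25072132 121.99995021  91.28335413]
106 [ 0.61362296 -0.28455423  0.19640284]
[ 0.63460426 -1.36007138  4.67686925]
```

Call:
apply_moves(
  moves=[
    [[0, 0, 0], [0, 0.03, 0], 230],
    [[0, 0, 0], [0, 0.03, 0], 230],
    [[0, 0, 0], [0, 0.03, 0], 230],
    [[0, 0, 0], [0, 0.03, 0], 230],
    [[0, 0, 0], [0, 0.03, 0], 230],
    [[0, 0, 0], [0, 0.03, 0], 230],
  ],
)

```text
time_s: 23.95
position: [0.6175, -0.3167, 0.1717]
eef_rot: [[0.044, 0.999, 0.001], [0.999, -0.044, -0.003], [-0.003, 0.001, -1.0]]
ft_force: [-0.1, -1.6, 5.6]
width: 0.0219
grasp_force: 51.3
```

```bash
python3 - <<'E'
from h import *
P=cloud("side",r.capture("side")[1])
t,d=r.capture("top"); t0=cv2.imread("pics/top0.png"); D0=np.load("top0.npy")
for nm,(x,y,w,h) in dict(dock=(232,188,36,70),tinw=(255,118,34,38),wt=(290,160,24,24),yel=(318,132,36,36),sealer=(305,180,60,60),jar=(183,238,28,28)).items():
    print(nm,(abs(D0-d)[y:y+h,x:x+w]>.012).mean().round(3))
o=r.get_obs(); print(o["position"],o["ft_force"],o["width"],o["time_s"])
E
```

```text
dock 0.025
tinw 0.01
wt 0.007
yel 0.009
sealer 0.009
jar 0.01
[ 0.61752397 -0.3166719   0.17170634] [ 0.36148205 -1.34438728  5.80082234] 0.021733965664695064 24.05
```

The lever is upright and held, and nothing around it has moved. I'm handing the job in.

```bash
python3 -c "
from workcell import r; print(r.close_job())"
```

```text
the job is handed in; nothing more can be done
None
```

I pointed the scanner at the tin's label and held it there for about 2 s, then laid it back in its dock within 2 mm of where it started. The cam lever is held upright with the tin pressed against the chuck, the bystanders I checked are unmoved, and the job was handed in at 24 s.

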